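# Put the bread away in the roll-front bread bin

### The job

The loaf is sticking out of the open bread bin. Push it all the way in with the fingertips, gently and without lifting it, until it is well clear of the path of the roller front; only then push the roller front (it has a lip for the fingers) over and down until the bin is fully shut. Leave the jars, the mug and the jug round it alone.

Things in the scene. Friction and masses are not known exactly. Their poses are not given: they have to be found in the camera images.
- bread_bin: wooden bread bin, fixed, 360 (y) x 255 (x) x 160 (z) mm; origin on the worktop under the axis of its roller front; +x to its back, +y to its left, z up. Inside 334 mm wide; side walls 13 mm thick, rounded in front: quarter circles of radius 125 mm about the roller axis (x = 0, z = 0.035). Flat roof, top at z = 0.160, from x = 0.012 back to the rear wall (inner face x = 0.122).
- shutter (a joint): the roller front, a curved tambour of slats (outer radius 120, inner 114 mm about the roller axis): 0 = fully shut, growing to 1.5 rad as it rolls up and back under the roof. Stiff: it stays where it is left; 2 to 5 N at the lip move it. Its dark wooden lip, 100 mm long (along y, in the middle) and 11 mm thick, stands straight out of the leading slat, from radius 118 to 160 mm.
- shutter_lip (a point): middle of the outer edge of the roller front's lip, 160 mm from the roller axis; it moves with the roller front. At joint value q the lip points outward at q + 0.07 rad above the bin's -x direction: at 0 it sticks out level to the front, at 1.5 it stands upright at the top.
- shutter_hinge (a point): point on the axis of the roller front in the middle of the bin's width, 35 mm above the worktop; axes as the bin's.
- loaf: loose brown tin loaf, 140 (x) x 88 (y) x 80 (z) mm, about 0.4 kg, firm, blunt rounded ends; origin under its middle, on the bin's floor; x along it, its -x end sticks out of the bin. It is clear of the roller front when its middle lies at bin x -0.02 to 0.035 and it lies roughly square.
- loaf_end (a point): middle of the loaf's outer (-x) end face, 43 mm above its underside
- jam_jar: glass jar of purple jam with a dark lid, 78 mm wide, 97 mm tall, loose on the chopping board to the right; bystander; origin under its middle
- honey_jar: glass jar of honey with a grey lid, 71 mm wide, 82 mm tall, loose on the chopping board to the right; bystander; origin under its middle
- mug: speckled white mug, 88 mm wide, 90 mm tall, loose, left; bystander; origin under its middle
- cream_jug: small white cream jug, 67 x 103 mm, 85 mm tall, loose, left; bystander; origin under its middle
- board: wooden chopping board 340 mm long, 220 mm wide, 20 mm thick, fixed, right; carries the two jars and a teaspoon; origin under its middle
- bin_front (a point): middle of the front edge of the bin's floor, on the floor's top, 14 mm above the worktop and 120 mm in front of the bin's origin

How it is judged:
By the outcome, as a careful person would: the job done as asked, in the order asked, and still so for the second after the job is handed in, with the robot touching nothing.
It also fails if it takes over 54 s, if anything falls off the work surface, if the arm or the gripper's body presses on something with over 40 N, if the wrist force passes 120 N, or if a joint passes its speed limit or range.

### The arm

A 6-joint arm with a two-finger parallel gripper is mounted at the origin on a cart in front of the work surface, level with it; the furniture and walls round the work are solid. World frame = base frame: x ahead of the robot, y to its left, z up, the work surface at z = 0. Lengths are in m, angles in degrees, forces in N, time in s.
With the tool pointing down it reaches from about 0.375 to 0.9 m from the base axis. Payload 3.1 kg.
Tool frame: the origin (TCP) lies at the very end of the fingers, on their centre line; the grasp point (between the pads) lies 19 mm behind it; z points along the fingers, y is the line along which they close (so a half turn about z gives the same grasp; the last joint's range is limited). The gripper opens to 87 mm and grips with 3 to 60 N. Pads are 19 mm wide; open, the fingers measure 117 mm over their backs; the gripper's body (75 mm by 190 mm) begins 51 mm behind the grasp point.
Start: joints at [-82.592, 30.224, 82.088, -0, 67.689, -10.227], TCP at [0.189, -0.596, 0.223] pointing down, gripper open.
Joint ranges: [-176.69, 176.69], [-43.24, 126.21], [12.49, 139.97], [-82, 262], [0, 151.66], [-163.58, 163.58]. Speed limits (degrees/s): [159.86, 159.86, 180, 180, 180, 180].

### API

Orientations are given as a 3x3 rotation matrix whose columns are the frame's x, y, z axes.
In Python, from rig import readout, cams, bot gives the robot as it stands.
- The arm moves only by the shell command python3 -m inch 'ROWS'. ROWS is JSON, a list of rows, each a list of 5 numbers: the shift along the world's x, y, z in cm, then the turn about the world's z in degrees, then the finger opening in cm, from 0 to 8.7. In form: [[dx, dy, dz, twist, fingers], ...]. A call has 1 to 10 rows; each row is the pose to reach, as a shift and turn from the pose commanded when the call began; what a row does not reach only later rows make up. A row lasts 1/12 s, in which the tool goes at most 41.7 mm and 7.16 degrees, less where a joint would pass 70% of its speed; a pose out of reach is approached as far as the arm can. A call with a gripper value outside its range is refused whole. The fingers move at their own pace and stop on an object; the grip force is fixed at half the most. Time passes only in rows, so rows that repeat a pose let the fingers close. It gives the time, the measured TCP pose, the force, the opening and the grip force at its end, in the units of the state.
- readout.read_state(): the state, without advancing time (a new reading comes with each control period).
- cams.capture(name): name is "scene" or "side" or "wrist"; returns a dict with "image" (480x640x3 uint8, blue, green, red), "intrinsics" (3x3 intrinsics, pixels), "xyz" and "rotation" of the camera in the world; the wrist camera has in their place "tool_from_camera" (4x4, takes a point from camera to tool coordinates, whose origin is the TCP and whose axes are the flange's). Camera axes: x right, y down, z forward; pixel columns grow to the right and rows downward; lengths in m; the calibration is good to about 2 mm. A picture is of the moment at which its call begins: read the wrist's pose just before it. There is no depth.
- bot.hand_in(): hands the job in; it is judged then, once.
The state is a dict: "time_s": time; "joint_positions": joint angles; "qvel": joint speeds; "tau": joint torques, N m; "position": TCP position; "tcp_rot": TCP orientation; "force": force on the tool from outside, world axes, zero at the start; "moment": the same for the moment, N m; "opening": opening from 0.0 (shut) to 1.0 (fully open); "grasp_force": force on a finger pad.
Only numpy, scipy, OpenCV 4.12 (cv2) and the standard library are available. Lean on these libraries where they do the work, as an engineer would, in place of code of your own. Each camera call takes 0.05 s, during which the arm holds its last target. There are 200 camera calls.

## Working session

There is one attempt and no reset: what is moved stays moved. The work goes in short steps, Python scripts to look and compute and a shell command to move; the robot and the scene stay as the last step left them, time stands still between calls to the robot, and variables do not carry over. Pictures are saved under pics/ and viewed, at most 10 in all, crops included, and the job is handed in when it is done.

```bash
ls; mkdir -p pics; python3 - <<'E'
from rig import readout,cams
import cv2,numpy as np
s=readout.read_state();print({k:np.round(v,3).tolist() for k,v in s.items()})
for n in("scene","side"):
    c=cams.capture(n);cv2.imwrite(f"pics/{n}1.png",c["image"]);print(n,c["intrinsics"],c["xyz"],c["rotation"])
E
```

```text
pics
{'time_s': 0.0, 'joint_positions': [-82.592, 30.279, 82.155, -0.001, 67.689, -10.227], 'qvel': [-0.097, -0.086, 0.044, -0.003, 0.011, 0.064], 'tau': [0.001, -44.004, -17.659, 0.064, 0.058, -0.0], 'position': [0.189, -0.595, 0.222], 'tcp_rot': [[0.953, 0.303, -0.0], [0.303, -0.953, 0.002], [0.0, -0.002, -1.0]], 'force': [-0.845, -0.719, 0.538], 'moment': [-0.003, -0.008, 0.018], 'grasp_force': 0.0, 'opening': 1.001}
scene [[496.21903365   0.         313.20457723]
 [  0.         496.21903365 240.11861457]
 [  0.           0.           1.        ]] [-0.01653563  0.63827862  0.91504757] [[-0.75370968 -0.48604199  0.44236287]
 [-0.65693792  0.53790452 -0.52829091]
 [ 0.01882258 -0.68878292 -0.72472326]]
side [[587.63959521   0.         312.8387833 ]
 [  0.         587.63959521 244.88346119]
 [  0.           0.           1.        ]] [0.40835075 0.94672286 1.17521295] [[-0.99561507 -0.06799616  0.06424291]
 [-0.09340419  0.76024774 -0.64288337]
 [-0.00512693 -0.64606493 -0.76326523]]
```

View pics/scene1.png

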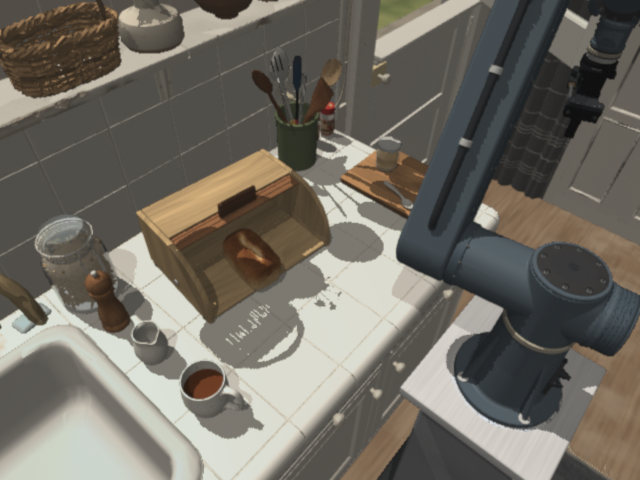

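View pics/side1.png

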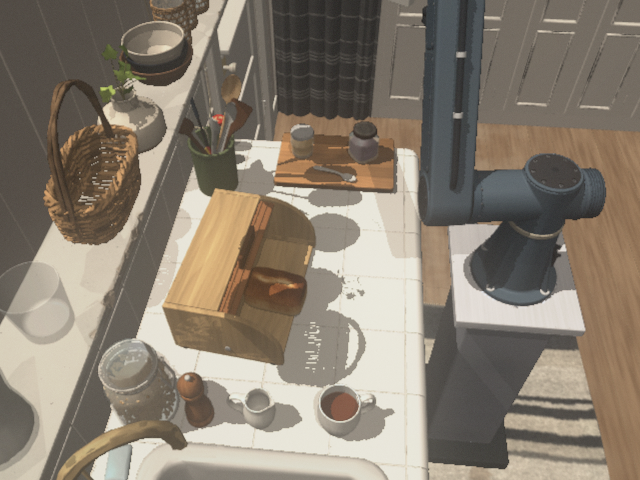

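The scene shows the open bin around (235,235) with the dark lip at (237,202) and the loaf at (252,255). The mug (205,388) and jug (148,340) are to its left and the board is behind to the right. The side view shows the same with the loaf at (275,290). I'll enlarge both.

```bash
python3 - <<'E'
import cv2
for n,(x,y) in(("scene",(130,140)),("side",(150,180))):
    i=cv2.imread(f"pics/{n}1.png")[y:y+190,x:x+220]
    cv2.imwrite(f"pics/{n}1c.png",cv2.resize(i,None,fx=3.0,fy=3.0,interpolation=cv2.INTER_CUBIC))
E
```

```text
(no output)
```

View pics/scene1c.png

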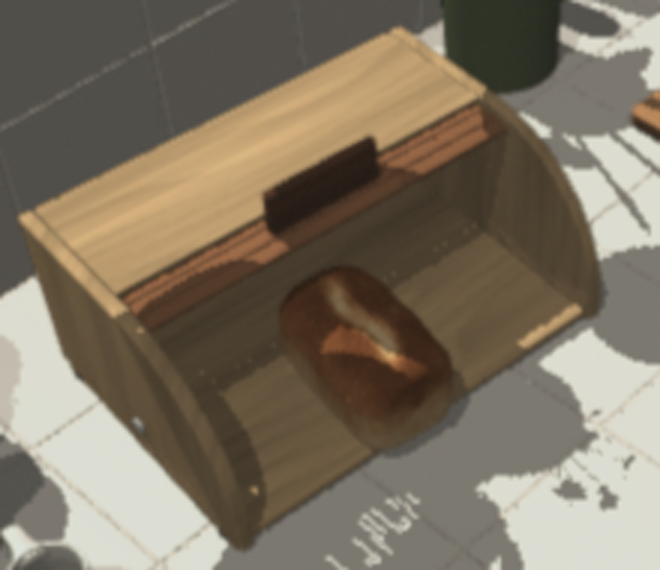

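View pics/side1c.png

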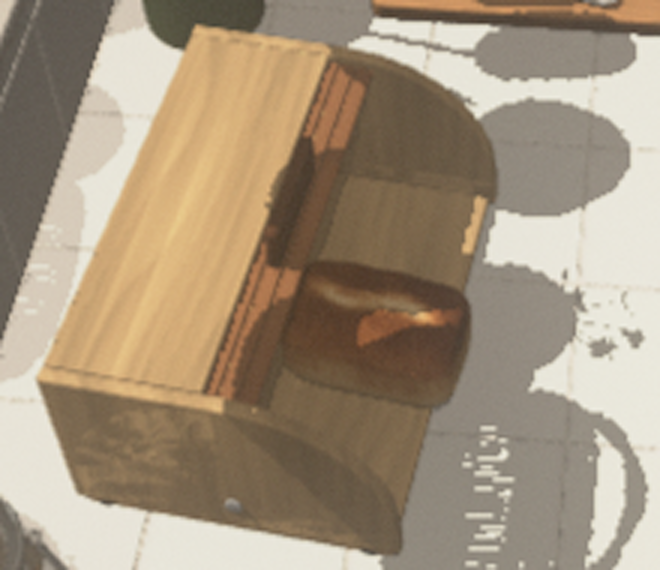

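```bash
cat > h.py <<'E'
import numpy as np
from rig import cams
C={n:cams.capture(n) for n in("scene","side")}
O={"scene":(130,140),"side":(150,180)}
def ray(n,p,crop=True):
    c=C[n];p=np.array(p,float)
    if crop:p=(p+.5)/3-.5+O[n]
    d=np.array(c["rotation"])@np.linalg.inv(c["intrinsics"])@[*p,1]
    return np.array(c["xyz"]),d/np.linalg.norm(d)
def plane(n,p,z,crop=True):
    o,d=ray(n,p,crop);return o+d*(z-o[2])/d[2]
def tri(a,b,crop=True):
    A=np.zeros((3,3));B=np.zeros(3);R=[ray("scene",a,crop),ray("side",b,crop)]
    for o,d in R:
        P=np.eye(3)-np.outer(d,d);A+=P;B+=P@o
    x=np.linalg.solve(A,B);return x,max(np.linalg.norm(np.cross(x-o,d)) for o,d in R)
E
python3 - <<'E'
from h import *
np.set_printoptions(precision=4,suppress=True)
for k,a,b in(("roofBL",(22,215),(40,380)),("roofBR",(400,28),(196,27)),("roofFL",(122,315),(222,410)),("roofFR",(485,93),(330,45)),("lipR",(375,138),(312,140)),("lipL",(265,197),(275,192))):
    print(k,*tri(a,b),plane("scene",a,.16),plane("side",b,.16))
print("wall bottom fronts scene",plane("scene",(243,550),0),plane("scene",(597,312),.02),"side",plane("side",(400,553),0),plane("side",(495,200),.02))
for p in((455,380),(378,450),(280,315),(345,265)):print("loaf scene z.054",plane("scene",p,.054))
for p in((468,295),(440,407),(288,335),(310,262)):print("loaf side z.054",plane("side",p,.054))
for n,a,b in(("mug",(205,388),(340,410)),("jug",(148,340),(258,407))):print(n,tri(a,b,False))
E
```

```text
roofBL [0.7906 0.2828 0.1577] 0.0017512059471948159 [0.7896 0.2821 0.16  ] [0.789  0.2864 0.16  ]
roofBR [ 0.7522 -0.0709  0.1563] 0.0003352522037384728 [ 0.7482 -0.067   0.16  ] [ 0.7511 -0.0677  0.16  ]
roofFL [0.6605 0.2936 0.1529] 0.0011139309208234214 [0.6549 0.2956 0.16  ] [0.6583 0.2994 0.16  ]
roofFR [ 0.6378 -0.0546  0.1594] 0.0019829422161173394 [ 0.6359 -0.0513  0.16  ] [ 0.6381 -0.0567  0.16  ]
lipR [0.6288 0.0764 0.1948] 0.0014953418194308646 [0.6611 0.0473 0.16  ] [0.6362 0.0476 0.16  ]
lipL [0.6374 0.166  0.2126] 0.015506109836142968 [0.673  0.1498 0.16  ] [0.6558 0.1025 0.16  ]
wall bottom fronts scene [0.5441 0.31   0.    ] [ 0.4934 -0.0307  0.02  ] side [0.5411 0.3104 0.    ] [ 0.5004 -0.0218  0.02  ]
loaf scene z.054 [0.5088 0.1213 0.054 ]
loaf scene z.054 [0.5042 0.2071 0.054 ]
loaf scene z.054 [0.6575 0.1647 0.054 ]
loaf scene z.054 [0.6601 0.0921 0.054 ]
loaf side z.054 [0.5101 0.1069 0.054 ]
loaf side z.054 [0.5205 0.2143 0.054 ]
loaf side z.054 [0.6463 0.1584 0.054 ]
loaf side z.054 [0.6406 0.0852 0.054 ]
mug (array([0.4076, 0.4325, 0.0562]), np.float64(0.0008566693189274607))
jug (array([0.5739, 0.4393, 0.052 ]), np.float64(0.0008277844559208288))
```

The bin is at about (0.636, 0.122) with a yaw of about -6.5°, and the lip is fully up. The loaf's end is near (0.507, 0.163), with the loaf turned roughly 6° relative to the bin. I'll approach around the base.

```bash
python3 -m inch '[[2,3.6,0,-2.4,4.5],[4,7.2,0,-4.8,4.5],[6,10.8,0,-7.2,4.5],[8,14.4,0,-9.6,4.5],[10,18,0,-12,4.5],[12,21.6,0,-14.4,4.5],[14,25.2,0,-16.8,4.5],[16,28.8,0,-19.2,4.5],[18,32.4,0,-21.6,4.5],[20,36,0,-24,4.5]]'
python3 -m inch '[[0.5,4,0,0,4.5],[1,8,0,0,4.5],[1.5,12,0,0,4.5],[2,16,0,0,4.5],[2.5,20,0,0,4.5],[3,24,0,0,4.5],[3.2,28,0,0,4.5],[3.4,32,0,0,4.5],[3.6,36,0,0,4.5],[3.6,38,0,0,4.5]]'
```

```text
time_s: 1.03
position: [0.3899, -0.2337, 0.2226]
tcp_rot: [[0.994, -0.114, 0.0], [-0.114, -0.994, -0.0], [0.0, 0.0, -1.0]]
force: [0.4, -1.5, -1.1]
opening: 0.521
grasp_force: 0.0
time_s: 1.87
position: [0.4251, 0.1481, 0.2227]
tcp_rot: [[0.994, -0.108, 0.001], [-0.108, -0.994, 0.001], [0.001, -0.001, -1.0]]
force: [0.1, -0.6, -0.3]
opening: 0.518
grasp_force: 0.0
```

```bash
python3 - <<'E'
from rig import cams,readout
import cv2,numpy as np
s=readout.read_state();c=cams.capture("wrist");cv2.imwrite("pics/w1.png",c["image"])
np.savez("w1.npz",p=s["position"],R=s["tcp_rot"],T=c["tool_from_camera"],K=c["intrinsics"]);print(c["tool_from_camera"])
E
```

```text
[[ 2.31461981e-04 -9.64330802e-01 -2.64699926e-01  7.17544579e-02]
 [ 9.99999960e-01  1.79766891e-04  2.19521112e-04  4.98982501e-04]
 [-1.64106687e-04 -2.64699966e-01  9.64330805e-01 -1.62828469e-01]
 [ 0.00000000e+00  0.00000000e+00  0.00000000e+00  1.00000000e+00]]
```

View pics/w1.png

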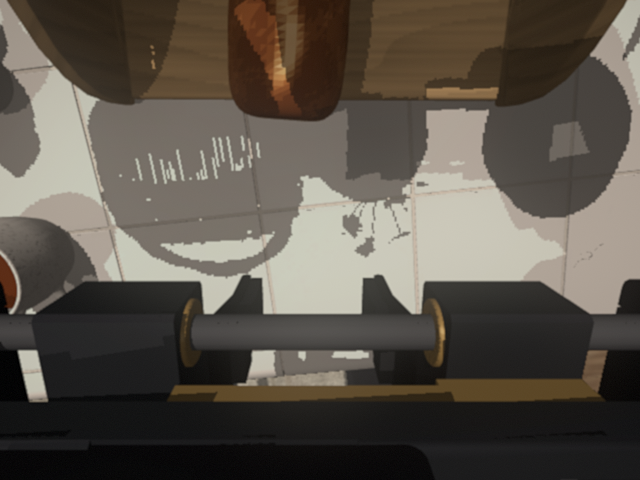

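The tool is square to the bin: the front edge runs level at row 104 and the loaf's end is at about (285,118). The wrist camera sits ahead of the tool at about lip height during the push, so I'll turn the tool half round to keep it away from the lip. First I'll measure the loaf end from this view.

```bash
python3 - <<'E'
import numpy as np
d=np.load("w1.npz");R,T,p,K=d["R"],d["T"],d["p"],d["K"]
def pl(u,v,z):
    r=R@T[:3,:3]@np.linalg.inv(K)@[u,v,1];o=p+R@T[:3,3];return o+r*(z-o[2])/r[2]
xb=np.array([.9938,-.1116]);yb=np.array([.1116,.9938]);o=np.array([.636,.122])
for k,u,v,z in(("loafend",285,119,.057),("L",231,90,.06),("R",345,90,.06),("frontL",135,104,.014),("frontR",500,104,.014),("loafR top",349,0,.06),("loafL top",229,0,.06)):
    q=pl(u,v,z);print(k,q.round(4),"bin",(q[:2]-o)@xb,(q[:2]-o)@yb)
E
python3 -m inch '[[0,0,0,7,4.5],[0,0,0,14,4.5],[0,0,0,21,4.5],[0,0,0,28,4.5],[0,0,0,35,4.5],[0,0,0,42,4.5],[0,0,0,49,4.5],[0,0,0,56,4.5],[0,0,0,63,4.5],[0,0,0,70,4.5]]'
python3 -m inch '[[0,0,0,7,4.5],[0,0,0,14,4.5],[0,0,0,21,4.5],[0,0,0,28,4.5],[0,0,0,35,4.5],[0,0,0,42,4.5],[0,0,0,49,4.5],[0,0,0,56,4.5],[0,0,0,63,4.5],[0,0,0,70,4.5]]'
python3 -m inch '[[0,0,0,7,4.5],[0,0,0,14,4.5],[0,0,0,21,4.5],[0,0,0,28,4.5],[0,0,0,35,4.5],[0,0,0,40,4.5],[0,0,0,40,4.5]]'
```

```text
loafend [0.5092 0.1608 0.057 ] bin -0.13034838422883518 0.02438420281613797
L [0.5355 0.2003 0.06  ] bin -0.10865490317808689 0.06660755706340758
R [0.5257 0.1106 0.06  ] bin -0.10832483525728749 -0.023628958037919926
frontL [0.5386 0.2979 0.014 ] bin -0.11641361287701565 0.1639359637610987
frontR [ 0.5027 -0.0328  0.014 ] bin -0.1151830828572899 -0.16872768641797126
loafR top [0.5884 0.1022 0.06  ] bin -0.045148311300135385 -0.02495763681938601
loafL top [0.5981 0.1915 0.06  ] bin -0.045454479868556885 0.06483858854903866
time_s: 2.75
position: [0.4253, 0.1439, 0.2225]
tcp_rot: [[0.439, 0.899, -0.0], [0.899, -0.439, -0.0], [-0.0, -0.0, -1.0]]
force: [-0.0, -0.3, -0.1]
opening: 0.518
grasp_force: 0.0
time_s: 3.58
position: [0.4253, 0.1439, 0.2225]
tcp_rot: [[-0.694, 0.72, -0.0], [0.72, 0.694, -0.0], [0.0, -0.0, -1.0]]
force: [-0.4, 0.5, -0.0]
opening: 0.515
grasp_force: 0.0
time_s: 4.17
position: [0.4253, 0.1439, 0.2225]
tcp_rot: [[-0.994, 0.11, -0.0], [0.11, 0.994, -0.0], [0.0, -0.0, -1.0]]
force: [-0.3, 0.0, -0.6]
opening: 0.518
grasp_force: 0.0
```

```bash
python3 -m inch '[[2,0.9,-3,0,4.5],[3,1.4,-6,0,4.5],[4,1.75,-9,0,4.5],[4,1.75,-12,0,4.5],[4,1.75,-15,0,4.5],[4,1.75,-17.5,0,4.5],[4,1.75,-17.5,0,4.5]]'
python3 -m inch '[[0.8,-0.09,0,0,4.5],[1.5,-0.17,0,0,4.5],[2,-0.22,0,0,4.5],[2.5,-0.28,0,0,4.5],[3,-0.34,0,0,4.5],[3.5,-0.39,0,0,4.5],[4,-0.45,0,0,4.5],[4.5,-0.5,0,0,4.5],[4.5,-0.5,0,0,4.5]]'
```

```text
time_s: 4.75
position: [0.4624, 0.1612, 0.0435]
tcp_rot: [[-0.993, 0.113, -0.009], [0.113, 0.994, -0.001], [0.009, -0.002, -1.0]]
force: [-0.4, 0.4, 1.0]
opening: 0.52
grasp_force: 0.0
time_s: 5.5
position: [0.5116, 0.1568, 0.0477]
tcp_rot: [[-0.994, 0.111, 0.002], [0.111, 0.994, 0.0], [-0.002, 0.0, -1.0]]
force: [-2.0, 0.2, 0.8]
opening: 0.514
grasp_force: 0.7
```

```bash
python3 -m inch '[[0.4,-0.04,0,0,4.5],[0.8,-0.09,0,0,4.5],[1.2,-0.13,0,0,4.5],[1.6,-0.18,0,0,4.5],[2,-0.22,0,0,4.5],[2.4,-0.27,0,0,4.5],[2.8,-0.31,0,0,4.5],[3.2,-0.36,0,0,4.5],[3.6,-0.4,0,0,4.5],[3.6,-0.4,0,0,4.5]]'
python3 - <<'E'
from rig import cams
import cv2,numpy as np
a=[]
for n,(x,y) in(("scene",(130,140)),("side",(150,180))):
    i=cams.capture(n)["image"][y:y+190,x:x+220];a.append(cv2.resize(i,None,fx=1.8,fy=1.8,interpolation=cv2.INTER_CUBIC))
cv2.imwrite("pics/p1.png",np.hstack(a))
E
```

```text
time_s: 6.33
position: [0.5483, 0.1527, 0.0477]
tcp_rot: [[-0.994, 0.111, 0.003], [0.111, 0.994, 0.0], [-0.003, 0.0, -1.0]]
force: [-0.4, -0.1, 0.1]
opening: 0.514
grasp_force: 0.0
```

View pics/p1.png

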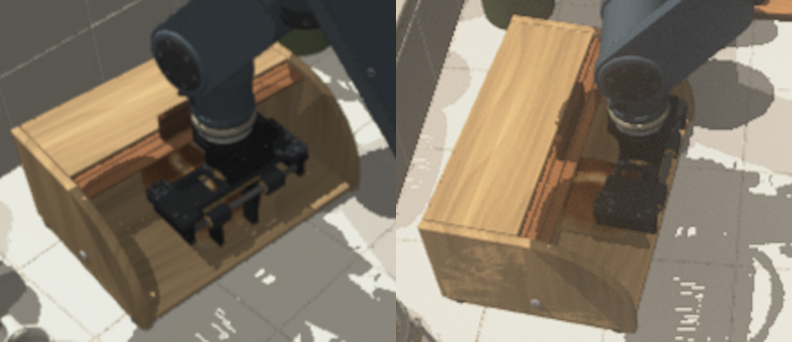

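Fingers and loaf end are well inside. The body is still clear of the lip. I'll push about 1.8 cm more, then back off and look.

```bash
python3 -m inch '[[0.4,-0.04,0,0,4.5],[0.8,-0.09,0,0,4.5],[1.2,-0.13,0,0,4.5],[1.5,-0.17,0,0,4.5],[1.8,-0.2,0,0,4.5],[1.8,-0.2,0,0,4.5]]'
python3 -m inch '[[-1,0.1,0,0,4.5],[-3,0.3,0,0,4.5],[-6,0.7,0,0,4.5],[-9,1,0,0,4.5],[-11,1.2,0,0,4.5],[-11,1.2,4,0,4.5],[-11,1.2,8,0,3.5],[-11,1.2,12,0,3.5],[-11,1.2,16,0,3.5],[-11,1.2,19,0,3.5]]'
python3 - <<'E'
from rig import cams
import cv2,numpy as np
a=[]
for n,(x,y) in(("scene",(130,140)),("side",(150,180))):
    i=cams.capture(n)["image"];cv2.imwrite(f"pics/{n}2.png",i);a.append(cv2.resize(i[y:y+190,x:x+220],None,fx=1.8,fy=1.8,interpolation=cv2.INTER_CUBIC))
cv2.imwrite("pics/p2.png",np.hstack(a))
E
```

```text
time_s: 6.93
position: [0.5656, 0.1508, 0.0476]
tcp_rot: [[-0.994, 0.111, 0.002], [0.111, 0.994, 0.0], [-0.002, 0.0, -1.0]]
force: [-1.7, 0.6, 1.7]
opening: 0.518
grasp_force: 0.8
time_s: 7.77
position: [0.4557, 0.1631, 0.241]
tcp_rot: [[-0.994, 0.111, 0.007], [0.111, 0.994, 0.001], [-0.006, 0.001, -1.0]]
force: [-0.3, 0.6, -0.2]
opening: 0.414
grasp_force: 0.0
```

View pics/p2.png

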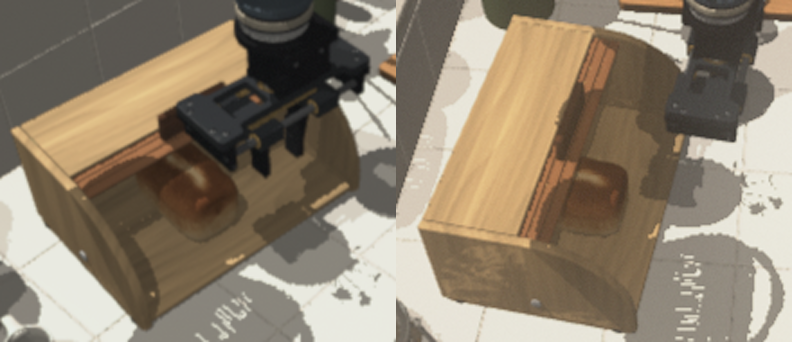

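The loaf lies square and well inside, with its end face near (200,235) in the left half of the picture and (627,190) in the right half. The roller path is clear. Next I'll work out the lip arc.

```bash
python3 -m inch '[[4,-0.5,1,0,3.5],[8,-1.5,1,0,3.5],[12,-2.5,1,0,3.5],[16,-3.5,1,0,3.5],[20,-4.3,1,0,3.5],[22,-4.7,0,0,3.5],[22,-4.7,-3,0,3.5],[22,-4.7,-6,0,3.5],[22,-4.7,-6,0,3.5]]'
python3 - <<'E'
from h import *
from rig import readout
p=np.array(readout.read_state()["position"]);o=np.array([.638,.120]);xb=np.array([.9938,-.1116]);yb=np.array([.1116,.9938])
q=plane("side",(278.3,285.6),.06,False);print("loaf end bin",(q[:2]-o)@xb,(q[:2]-o)@yb);print(p,(p[:2]-o)@xb,(p[:2]-o)@yb)
for ph in list(range(95,0,-5))+[4,0]:
    t=np.radians(ph);c=.146*np.array([-np.cos(t),np.sin(t)])+.0055*np.array([np.sin(t),np.cos(t)])
    w=o+xb*(c[0]+.0095);print(ph,(100*(np.r_[w,c[1]+.035]-p)).round(1))
E
```

```text
time_s: 8.62
position: [0.6697, 0.1153, 0.169]
tcp_rot: [[-0.994, 0.112, -0.014], [0.112, 0.994, -0.0], [0.014, -0.002, -1.0]]
force: [-1.5, 0.5, -1.3]
opening: 0.398
grasp_force: 0.0
loaf end bin -0.06841482487465608 0.01185699421594065
[0.6730715  0.11582431 0.17531811] 0.03532005929920386 -0.00023582663082608176
95 [-0.8  0.1  0.5]
90 [-2.   0.3  0.6]
85 [-3.3  0.4  0.6]
80 [-4.5  0.5  0.4]
75 [-5.8  0.7  0.2]
70 [-7.   0.8 -0.1]
65 [-8.2  0.9 -0.6]
60 [-9.3  1.1 -1.1]
55 [-10.4   1.2  -1.8]
50 [-11.5   1.3  -2.5]
45 [-12.4   1.4  -3.3]
40 [-13.3   1.5  -4.2]
35 [-14.1   1.6  -5.2]
30 [-14.9   1.7  -6.3]
25 [-15.5   1.8  -7.4]
20 [-16.    1.8  -8.5]
15 [-16.4   1.9  -9.7]
10 [-16.8   1.9 -11. ]
5 [-17.    1.9 -12.2]
4 [-17.    1.9 -12.5]
0 [-17.1   1.9 -13.5]
```

```bash
python3 -m inch '[[-1,0.1,0.5,0,3.5],[-2,0.3,0.6,0,3.5],[-3.3,0.4,0.6,0,3.5],[-4.5,0.5,0.4,0,3.5],[-5.8,0.7,0.2,0,3.5],[-7,0.8,-0.1,0,3.5],[-8.2,0.9,-0.6,0,3.5],[-9.3,1.1,-1.1,0,3.5],[-10.4,1.2,-1.8,0,3.5]]'
python3 - <<'E'
from rig import cams
import cv2,numpy as np
a=[]
for n,(x,y) in(("scene",(130,140)),("side",(150,180))):
    i=cams.capture(n)["image"];a.append(cv2.resize(i[y:y+190,x:x+220],None,fx=1.8,fy=1.8,interpolation=cv2.INTER_CUBIC))
cv2.imwrite("pics/p3.png",np.hstack(a))
E
```

```text
time_s: 9.47
position: [0.5732, 0.1282, 0.164]
tcp_rot: [[-0.994, 0.11, 0.012], [0.11, 0.994, -0.0], [-0.012, 0.001, -1.0]]
force: [1.7, -0.3, 3.8]
opening: 0.401
grasp_force: 1.4
```

View pics/p3.png

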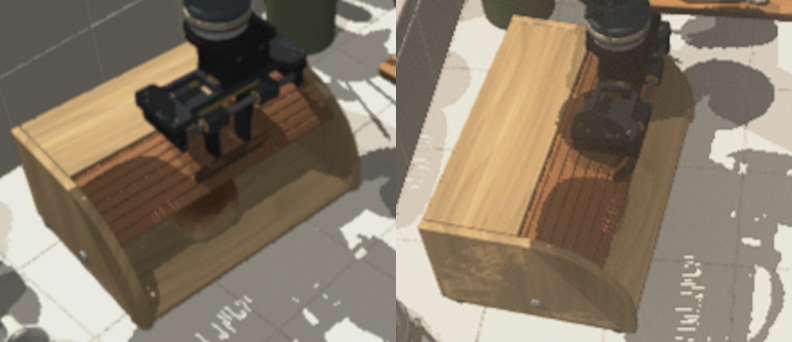

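The roller front is following the fingers, with the lip at about (235,160). I'll continue down the arc.

```bash
python3 -m inch '[[-1.1,0.1,-0.7,0,3.5],[-2,0.2,-1.5,0,3.5],[-2.9,0.3,-2.4,0,3.5],[-3.7,0.4,-3.4,0,3.5],[-4.5,0.5,-4.5,0,3.5],[-5.1,0.6,-5.6,0,3.5],[-5.6,0.6,-6.7,0,3.5],[-6,0.7,-7.9,0,3.5],[-6.4,0.7,-9.2,0,3.5]]'
python3 -m inch '[[-0.1,0,-0.6,0,3.5],[-0.2,0,-1.1,0,3.5],[-0.2,0,-1.4,0,3.5],[-0.2,0,-1.4,0,3.5]]'
```

```text
time_s: 10.32
position: [0.5082, 0.1353, 0.0694]
tcp_rot: [[-0.994, 0.111, 0.005], [0.111, 0.994, 0.0], [-0.005, 0.001, -1.0]]
force: [0.2, 1.8, 0.7]
opening: 0.404
grasp_force: 0.7
time_s: 10.65
position: [0.505, 0.1349, 0.0538]
tcp_rot: [[-0.994, 0.111, 0.001], [0.111, 0.994, -0.0], [-0.001, 0.0, -1.0]]
force: [0.6, -0.4, 0.0]
opening: 0.403
grasp_force: 0.0
```

```bash
python3 -m inch '[[0,0,-0.2,0,3.5],[0,0,-0.3,0,3.5],[0,0,-0.3,0,3.5]]'
python3 -m inch '[[0,0,-0.2,0,3.5],[0,0,-0.3,0,3.5],[0,0,-0.3,0,3.5]]'
```

```text
time_s: 10.9
position: [0.505, 0.1349, 0.0513]
tcp_rot: [[-0.994, 0.111, 0.001], [0.111, 0.994, 0.0], [-0.001, 0.0, -1.0]]
force: [-0.8, 0.4, 4.7]
opening: 0.402
grasp_force: 2.0
time_s: 11.15
position: [0.505, 0.1349, 0.0508]
tcp_rot: [[-0.994, 0.111, 0.002], [0.111, 0.994, -0.0], [-0.002, 0.0, -1.0]]
force: [-4.1, -0.5, 24.7]
opening: 0.402
grasp_force: 12.1
```

The force rose to 25 N with no further travel and the tip at z = 0.0508, so the front is on its stop. I'll lift off, back away and check.

```bash
python3 -m inch '[[0,0,1,0,3.5],[0,0,3,0,3.5],[-2,0,6,0,3.5],[-4,0,10,0,3.5],[-5,0,14,0,3.5],[-5,0,18,0,3.5],[-5,-4,20,0,3.5],[-5,-8,20,0,3.5],[-5,-12,20,0,3.5],[-5,-15,20,0,3.5]]'
python3 -m inch '[[0,-4,0,0,3.5],[0,-8,0,0,3.5],[0,-10,0,0,3.5],[0,-10,0,0,3.5]]'
python3 - <<'E'
from rig import cams
import cv2,numpy as np
cv2.imwrite("pics/p4.png",np.hstack([cv2.resize(cams.capture(n)["image"][80:480,90:450],None,fx=1.1,fy=1.1) for n in("scene","side")]))
E
```

```text
time_s: 11.98
position: [0.4548, -0.0177, 0.2489]
tcp_rot: [[-0.994, 0.111, 0.003], [0.111, 0.994, -0.002], [-0.004, -0.002, -1.0]]
force: [1.0, 0.0, -0.6]
opening: 0.401
grasp_force: 0.0
time_s: 12.32
position: [0.4553, -0.1198, 0.248]
tcp_rot: [[-0.993, 0.116, 0.002], [0.116, 0.993, -0.003], [-0.003, -0.003, -1.0]]
force: [1.1, -0.5, -0.6]
opening: 0.397
grasp_force: 0.0
```

View pics/p4.png

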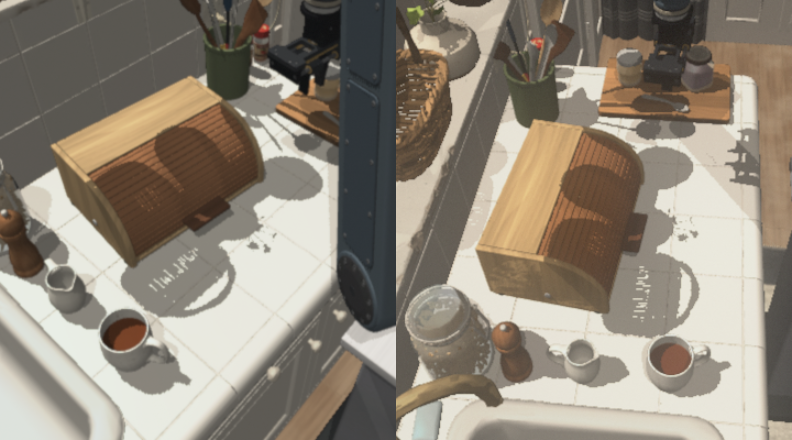

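The bin is fully shut, with the lip level at the front (208,213). The mug, jug and jars are where they were, and the robot is clear of everything.

```bash
python3 -c "from rig import bot;print(bot.hand_in())"
```

```text
the job is handed in; nothing more can be done
None
```

I pushed the loaf fully in first (its middle is about 2 mm past the roller axis), then rolled the front down to its stop, left the jars, mug and jug untouched, and handed in at about 12 s.

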